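Lay out the bench for chilled aliquoting

ROBOT

A 6-joint arm with a two-finger parallel gripper is mounted at the origin on the work surface. World frame = base frame: x ahead of the robot, y to its left, z up, the work surface at z = 0. Lengths are in m, angles in rad, forces in N, time in s.
With the tool pointing down it reaches from about 0.25 to 0.775 m from the base axis. Payload 4 kg.
Tool frame: the origin (TCP) lies on the centre line of the jaws, within the pads' length; the fingertips stand 25 mm ahead of it and the grasp point (between the pads) lies 6 mm ahead of it; z points along the fingers, y is the line along which they close (so a half turn about z gives the same grasp; the last joint's range is limited). The gripper opens to 94 mm and grips with 3 to 60 N. Pads are 16 mm wide; open, the fingers measure 119 mm over their backs; the gripper's body (75 mm by 177 mm) begins 78 mm behind the grasp point.
Start: joints at [1.217, 0.087, 1.371, -0, 1.684, -0.103], TCP at [0.137, 0.533, 0.231] pointing down, gripper open.
Joint ranges: [-3.1, 3.1], [-0.76, 2.03], [0.27, 2.55], [-1.08, 4.22], [0.17, 2.65], [-2.57, 2.57]. Speed limits (rad/s): [2.79, 2.79, 3.14, 3.14, 3.14, 3.14].

INTERFACE

Orientations are given as [roll, pitch, yaw] about the fixed x, y, z axes, in that order (R = Rz(yaw) Ry(pitch) Rx(roll)).
In Python, from bench import sensors, optics, ticket gives the robot as it stands.
- The arm moves only by the tool send_rows, never from a script. Its argument "rows" is a list of rows, each a list of 6 numbers: the shift along the world's x, y, z in mm, then the turn, a rotation vector about the world's x, y, z in rad. In form: [[x, y, z, wx, wy, wz], ...]. A call has 1 to 8 rows; each row shifts and turns the commanded pose from where the row before left it; what a row does not reach is not made up. A row lasts 1/12 s, in which the tool goes at most 41.7 mm and 7.16 degrees, less where a joint would pass 70% of its speed; a pose out of reach is approached as far as the arm can. A call is refused whole if a number of a shift passes 41.7 or a number of a turn 0.125, either way. A call with a gripper value outside its range is refused whole. "grip" is the finger opening in mm, from 0 to 94, set as the call begins (left out, the last holds). The fingers move at their own pace and stop on an object; the grip force is fixed at half the most. Time passes only in rows, so rows that do not move let the fingers close. It gives the time, the measured TCP pose, the force, the opening and the grip force at its end, in the units of the state.
- sensors.get_obs(): the state, without advancing time (a new reading comes with each control period).
- optics.snapshot(name): name is "side" or "top" or "wrist"; returns the picture (480x640x3 uint8, red, green, blue); there is no depth.
- optics.camera_model(name): a dict with "vertical_fov" (degrees; the focal length in pixels is half the picture's height over the tangent of half this angle, whatever the lens; pixels are square), "cx", "cy" (the principal point, pixels), "R" (3x3) and "t" (3): a world point X has camera coordinates R X + t. Camera axes: x right, y down, z forward; pixel columns grow to the right and rows downward; lengths in m; the calibration is good to about 2 mm. A picture is of the moment at which its call begins: read the wrist's pose just before it. camera_model takes no time and is no camera call; for the wrist camera it gives the pose at the moment of the call.
- ticket.close_job(): hands the job in; it is judged then, once.
The state is a dict: "time": time; "joint_positions": joint angles; "qvel": joint speeds; "joint_torque": joint torques, N m; "tool_pos": TCP position; "ee_rot": TCP orientation; "wrist_force": force on the tool from outside, world axes, zero at the start; "wrist_torque": the same for the moment, N m; "width": finger opening in m; "finger_force": force on a finger pad.
Only numpy, scipy, OpenCV 4.12 (cv2) and the standard library are available. Lean on these libraries where they do the work, as an engineer would, in place of code of your own. Each camera call takes 0.05 s, during which the arm holds its last target. There are 200 camera calls.

TASK

Lay out the bench for aliquoting, seen from the robot's side: lay the blue cold pack in the gap between the sample rack and the open tip box, clear of both, in line with the middle of the tip box and with its long side running across, parallel to the tip box's, and stand the aluminium vial block centred on top of it, long side along long side. Put the reagent trough directly in front of the pack (on the robot's side), centred on it, parallel to it and four or five centimetres clear of it, and stand the waste beaker about two centimetres from the tip box, at the middle of its outer short end, the one turned away from the sample rack. Leave the timer, the dropper bottle and the specimen cup where they are, do not knock the sample rack or the tip box, and leave everything standing upright and released.

Things in the scene. Friction and masses are not known exactly. Their poses are not given: they have to be found in the camera images.
- sample_rack: Ivory plastic tube rack with two files of red-capped blood tubes, fixed to the bench. Footprint 150 mm along its x (away from the robot) by 58 mm along its y; rack 68 mm high, tube caps up to 116 mm. Origin: centre of its underside, on the bench. It stands left or right of the tip box, its x axis within 0.1 rad of world x.
- tip_box: Open pipette-tip box, fixed: dark blue base 86 mm along its x, 125 mm along its y (short ends face +y and -y), 50 mm high, tips up to 62 mm; clear lid open along the rear (+x) side, leaning back, up to 140 mm high and 95 mm behind the origin. Origin: centre of underside, on the bench. Its x axis is within 0.1 rad of world x. The rack is 255-330 mm away, centre to centre, to its left or right.
- cold_pack: Hard-shell freezer pack, blue plastic with rounded edges, loose, 60 mm along its x, 110 mm along its y, 25 mm high with a flat top; about 160 g. A filler cap stands 3 mm out of its +y end. Origin at the centre of its underside; z up.
- vial_block: Aluminium vial block, loose, 50 mm along its x, 84 mm along its y, 38 mm high; eight white-capped cryovials fixed in it stand up to 54 mm above its underside; about 380 g. Origin at the centre of its underside; z up.
- trough: Reagent trough, empty open off-white plastic tray, loose, 46 mm along its x, 120 mm along its y (132 mm with its two small end tabs), 28 mm high, walls 3 mm; about 45 g. Origin at the centre of its underside; z up.
- waste_beaker: Small off-white plastic waste beaker, loose, round, open at the top, 55 mm wide at the foot and 58 mm at the rim, 78 mm high, wall 2 mm, a few used yellow tips inside below the rim; about 60 g. Origin at the centre of its underside; z up.
- timer: Flat white bench timer with a display and buttons, loose bystander, 66 by 68 mm, 20 mm high. Origin at the centre of its underside.
- dropper: Small white dropper bottle with a grey conical cap, loose bystander, 33 mm wide, 76 mm high. Origin at the centre of its underside.
- specimen_cup: Yellowish specimen cup with a white screw lid, loose bystander, 62 mm wide, 72 mm high. Origin at the centre of its underside.
Things that resemble listed ones, but are neither listed nor needed, are in the scene too. What is shaped like the waste_beaker but orange or purple is not meant.

How it is judged:
At the end, for the whole second after the job is handed in: Pack in the gap, 8 mm clear of rack and box, 20 mm fore-aft of box middle, 0.2 rad; block on pack within 10/12 mm, 0.15 rad; trough in front, centred 15 mm, 65-125 mm centre to centre, 0.17 rad; beaker at box's outer end, centres 94-135 mm, 25 mm fore-aft; all upright, on the bench, at rest (x of cold_pack in the frame of tip_box between -0.02 and 0.02 m and horizontal distance between cold_pack and tip_box between 0.124 and 0.24 m and horizontal distance between cold_pack and sample_rack between 0.092 and 0.21 m and angle between the y axis of cold_pack and the y axis of tip_box, either way round below 0.2 rad and x of vial_block in the frame of cold_pack between -0.01 and 0.01 m and y of vial_block in the frame of cold_pack between -0.012 and 0.012 m and z of vial_block in the frame of cold_pack between 0.021 and 0.029 m and angle between the y axis of vial_block and the y axis of cold_pack, either way round below 0.15 rad and y of trough in the frame of cold_pack between -0.015 and 0.015 m and horizontal distance between trough and cold_pack between 0.065 and 0.125 m and x of trough in the frame of tip_box below -0.04 m and angle between the y axis of trough and the y axis of cold_pack, either way round below 0.17 rad and x of waste_beaker in the frame of tip_box between -0.025 and 0.025 m and horizontal distance between waste_beaker and tip_box between 0.094 and 0.135 m and horizontal distance between waste_beaker and sample_rack above 0.31 m and height (world z) of each of cold_pack, trough, waste_beaker below 0.006 m and angle between each of cold_pack, vial_block, trough, waste_beaker's own z axis and vertical below 0.08 rad and linear speed of each of cold_pack, vial_block, trough, waste_beaker below 0.02 m/s and angular speed of each of cold_pack, vial_block, trough, waste_beaker below 0.15 rad/s); the robot touches nothing.
It fails at once if the timer is pushed away from its place (more than 20 mm) (distance of timer from where it was at the start of the episode above 0.02 m).
It fails at once if the dropper bottle is pushed away from its place (more than 20 mm) (distance of dropper from where it was at the start of the episode above 0.02 m).
It fails at once if the specimen cup is pushed away from its place (more than 20 mm) (distance of specimen_cup from where it was at the start of the episode above 0.02 m).
It fails at once if the sample rack is knocked (over 12 N) (contact force between sample_rack and anything else above 12 N).
It fails at once if the tip box is knocked (over 12 N) (contact force between tip_box and anything else above 12 N).
It also fails if it takes over 106 s, if anything falls off the work surface, if the arm or the gripper's body presses on something with over 40 N, if the wrist force passes 120 N, or if a joint passes its speed limit or range.

## Working session

There is one attempt and no reset: what is moved stays moved. The work goes in short steps, Python scripts to look and compute and a tool call to move; the robot and the scene stay as the last step left them, time stands still between calls to the robot, and variables do not carry over. Pictures are saved under pics/ and viewed, at most 18 in all, crops included, and the job is handed in when it is done.

Besides the shell and the picture viewer there is one more tool, called after ">>>" as name(argument=value, ...) on one line, values as JSON. send_rows: Moves the arm, as the interface text tells. Its arguments: {"type":"object","properties":{"rows":{"type":"array"},"grip":{"type":"number"}},"required":["rows"]}

```bash
mkdir -p pics; ls
python3 - <<'E'
from bench import sensors, optics
import cv2, numpy as np
for n in ("top","side"):
    im=optics.snapshot(n); cv2.imwrite(f"pics/{n}0.png",im[:,:,::-1])
    m=optics.camera_model(n); np.set_printoptions(precision=4,suppress=True)
    print(n,m)
o=sensors.get_obs(); print(o)
E
```

```text
pics
top {'vertical_fov': 48.73127802572575, 'cx': 312.0745057131453, 'cy': 238.12535989619505, 'R': array([[ 0.0008, -0.9999, -0.012 ],
       [-0.9892,  0.001 , -0.1467],
       [ 0.1467,  0.012 , -0.9891]]), 't': array([-0.0069,  0.5009,  1.3772])}
side {'vertical_fov': 46.25907709625093, 'cx': 323.9111110605201, 'cy': 237.0378554811939, 'R': array([[ 0.9993, -0.0311,  0.0206],
       [-0.0062, -0.6816, -0.7317],
       [ 0.0368,  0.731 , -0.6814]]), 't': array([-0.5173,  0.0032,  1.2854])}
{'time': 0.1, 'joint_positions': array([ 1.2169,  0.0879,  1.3721, -0.    ,  1.6836, -0.1031]), 'qvel': array([-0.    , -0.0019, -0.0032, -0.0011,  0.0014, -0.0001]), 'joint_torque': array([  0.0018, -34.1253, -30.3301,   0.072 ,   0.0304,  -0.0001]), 'tool_pos': array([0.1364, 0.5324, 0.2294]), 'ee_rot': array([-3.1396, -0.0002,  2.8908]), 'wrist_force': array([-0.2843, -0.3524, -0.0063]), 'wrist_torque': array([-0.0446,  0.0372, -0.0395]), 'finger_force': 0.0, 'width': 0.09423442703712917}
```

View pics/top0.png

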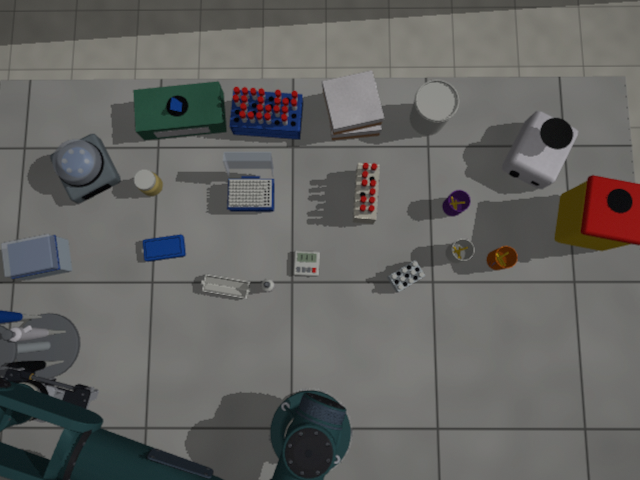

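View pics/side0.png

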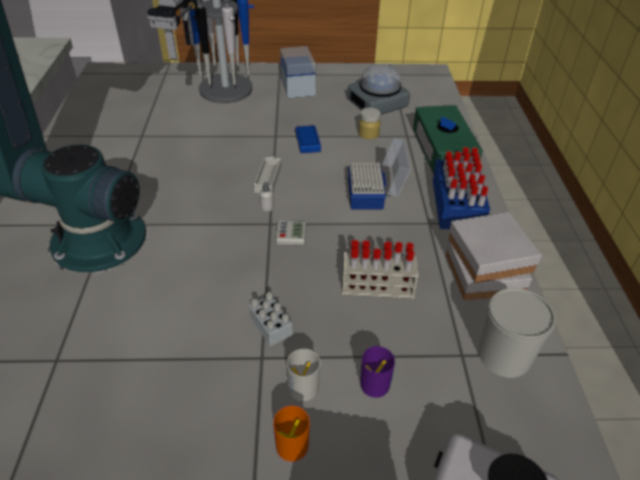

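The top view shows the tip box at (251,195) with the rack right of it at (367,192), so the gap is centred near column 310. My choices, with the things each could be confused with:

- **Pack:** blue slab at (164,247). Not the blue tube rack at (267,112) or the light-blue box at (35,256).
- **Beaker:** off-white one at (461,250). Not the purple at (456,203), the orange at (501,258) or the big white one at (435,103).
- **Vial block:** (407,276).
- **Trough:** (226,287), with the dropper close by at (268,285).
- **Sample rack:** ivory one at (367,192), not the blue one.
- **Specimen cup:** (148,183).
- **Timer:** (307,264).

```bash
cat > h.py <<'E'
import numpy as np, cv2
from bench import sensors, optics
np.set_printoptions(precision=4,suppress=True)
def grab(n,save=None):
    m=optics.camera_model(n); im=optics.snapshot(n)
    if save: cv2.imwrite(f"pics/{save}.png",im[:,:,::-1])
    return im,m
def w(m,uv,z):
    uv=np.atleast_2d(uv).astype(float); f=240/np.tan(np.radians(m["vertical_fov"])/2)
    d=np.c_[(uv[:,0]-m["cx"])/f,(uv[:,1]-m["cy"])/f,np.ones(len(uv))]@m["R"]
    c=-m["R"].T@m["t"]; return (c+d*((z-c[2])/d[:,2])[:,None])[:,:2]
def px(m,X):
    f=240/np.tan(np.radians(m["vertical_fov"])/2)
    p=np.atleast_2d(X)@m["R"].T+m["t"]; return p[:,:2]/p[:,2:]*f+[m["cx"],m["cy"]]
def rect(m,mask,z):
    """largest blob -> min-area rectangle in world mm at height z: centre, sides, long-axis angle"""
    cs,_=cv2.findContours(mask.astype(np.uint8),cv2.RETR_EXTERNAL,cv2.CHAIN_APPROX_NONE)
    c=max(cs,key=cv2.contourArea)[:,0]
    (x,y),(a,b),_=r=cv2.minAreaRect((w(m,c,z)*1000).astype(np.float32))
    p=cv2.boxPoints(r); e=[p[1]-p[0],p[2]-p[1]]; e=max(e,key=np.linalg.norm)
    return np.array([x,y,max(a,b),min(a,b),np.degrees(np.arctan2(e[1],e[0]))%180]), c.mean(0)
E
python3 - <<'E'
from h import *
im,m=grab("top")
hsv=cv2.cvtColor(im,cv2.COLOR_RGB2HSV); H,S,V=cv2.split(hsv)
def roi(mask,x0,y0,x1,y1):
    o=np.zeros_like(mask); o[y0:y1,x0:x1]=mask[y0:y1,x0:x1]; return o
blue=(H>100)&(H<130)&(S>120)
print("pack",rect(m,roi(blue,130,225,200,270),.025))
print("box",rect(m,roi(blue,220,170,285,220),.05))
br=(V>165)&(S<60)
for n,r,z in [("tips",(225,172,280,212),.062),("rack",(345,155,390,228),.068),("trough",(195,268,254,305),.028),("drop",(258,272,282,298),.07),("timer",(290,245,325,282),.02),("block",(385,255,430,297),.038),("beaker",(445,232,478,265),.078)]:
    try: print(n,rect(m,roi(br,*r),z))
    except Exception as e: print(n,e)
print("cup",w(m,[148,182],.072)*1000)
w_,mw=grab("wrist","wr0"); print(mw, sensors.get_obs()["tool_pos"])
crop=cv2.resize(im[140:310,120:500],None,fx=2.1,fy=2.1,interpolation=cv2.INTER_CUBIC); cv2.imwrite("pics/crop0.png",crop[:,:,::-1])
E
```

```text
pack (array([477.2879, 393.1075, 110.5634,  59.8888,  97.8739]), array([163.5085, 247.5339]))
box (array([591.1998, 140.2094, 145.5959,  71.6135, 123.2738]), array([258.6174, 202.7383]))
tips max() iterable argument is empty
rack (array([ 695.5555, -137.3776,    0.    ,    0.    ,    0.    ]), array([361., 164.]))
trough max() iterable argument is empty
drop max() iterable argument is empty
timer max() iterable argument is empty
block max() iterable argument is empty
beaker max() iterable argument is empty
cup [[646.6282 428.1329]]
{'vertical_fov': 69.73079310298229, 'cx': 322.435433093356, 'cy': 243.0273928568403, 'R': array([[ 0.2495,  0.9684, -0.0015],
       [ 0.9381, -0.2413,  0.2484],
       [ 0.2401, -0.0634, -0.9687]]), 't': array([-0.55  , -0.0248,  0.3904])} [0.1364 0.5325 0.2298]
```

View pics/crop0.png

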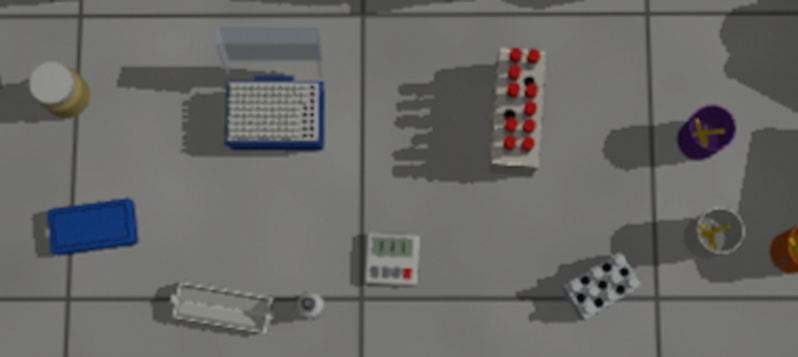

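View pics/wr0.png

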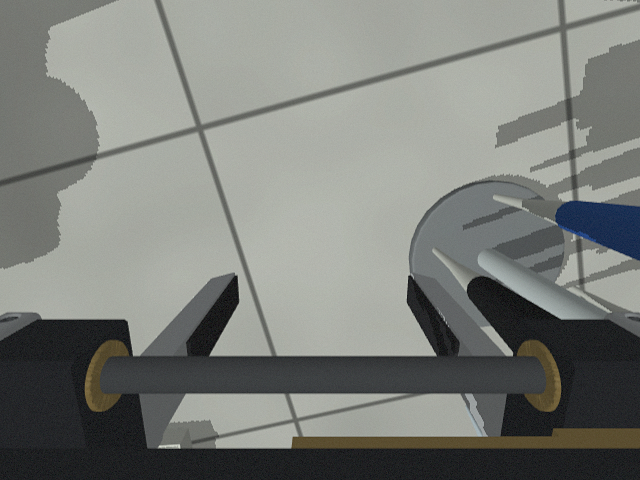

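The crop shows the white beaker with yellow tips at crop (720,231), clearly not the purple or orange one. The pack, trough, block and box match their descriptions too. Next I'll refine the measurements.

Run:
```python
from h import *
im,m=grab("top")
hsv=cv2.cvtColor(im,cv2.COLOR_RGB2HSV); H,S,V=cv2.split(hsv)
print("bg",V[230,230],V[240,350],V[300,450])
def hull(mask,r,z,k=5):
    x0,y0,x1,y1=r; o=np.zeros(mask.shape,np.uint8); o[y0:y1,x0:x1]=mask[y0:y1,x0:x1]
    o=cv2.morphologyEx(o,cv2.MORPH_CLOSE,np.ones((k,k)))
    R,c=rect(m,o,z); cs,_=cv2.findContours(o,0,1); c=max(cs,key=cv2.contourArea)
    b=cv2.boxPoints(cv2.minAreaRect(c)); return R,b.round(1).tolist()
blue=(H>100)&(H<130)&(S>110)
bg=int(np.median(V[230:260,200:240])); print(bg)
br=(V.astype(int)>bg+18)&(S<60)
for n,mk,r,z in [("box",blue|br,(220,177,285,216),.05),("rack",br|((S>150)&((H<8)|(H>172))),(350,160,386,228),.068),("trough",br,(198,270,252,303),.028),("drop",br,(258,272,282,298),.07),("timer",br,(290,245,325,282),.02),("block",br,(385,255,430,297),.038),("beaker",br,(445,235,478,265),.078)]:
    try: print(n,*hull(mk,r,z))
    except Exception as e: print(n,e)
# zoomed fixtures
c=np.vstack([]) if 0 else im[150:225,215:395]
cv2.imwrite("pics/fix.png",cv2.resize(c,None,fx=4.4,fy=4.4,interpolation=cv2.INTER_CUBIC)[:,:,::-1])
```

```text
bg 117 115 118
119
box [620.2418 158.6712 123.0382  90.5898  89.9051] [[227.0, 177.0], [273.0, 177.0], [273.0, 210.0], [227.0, 210.0]]
rack [ 623.6512 -152.507   150.018    55.9843  176.1839] [[354.8999938964844, 217.60000610351562], [358.0, 162.3000030517578], [379.1000061035156, 163.5], [376.0, 218.8000030517578]]
trough [366.4739 237.8374 104.2282  30.207   72.3829] [[199.60000610351562, 288.29998779296875], [203.1999969482422, 277.3999938964844], [240.1999969482422, 289.29998779296875], [236.6999969482422, 300.29998779296875]]
drop [375.4145  98.3289  23.1588  10.3116   0.7285] [[269.0, 280.0], [273.0, 280.0], [273.0, 289.0], [269.0, 289.0]]
timer [436.8182   7.0388  63.5738  60.2851  87.3399] [[294.6000061035156, 273.29998779296875], [295.6000061035156, 251.0], [319.29998779296875, 252.10000610351562], [318.29998779296875, 274.3999938964844]]
block [ 379.0652 -244.0582   36.1016   16.7313  169.2466] [[398.0, 290.0], [400.20001220703125, 276.5], [406.6000061035156, 277.6000061035156], [404.29998779296875, 291.1000061035156]]
beaker max() iterable argument is empty
```

View pics/fix.png

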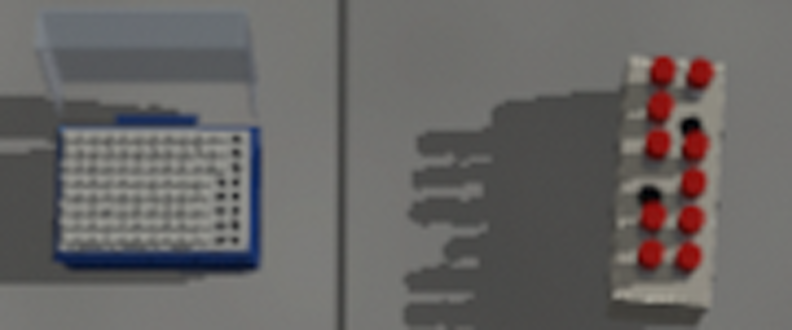

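The zoom shows the box rim corners at about (57,127), (258,127), (57,253) and (250,250). The rack top corners are at (628,57), (724,63), (710,303) and (612,298).

Run:
```python
from h import *
m=optics.camera_model("top")
# resize maps zoom (u+.5)/4.4-.5
Z=lambda p:(np.array(p,float)+.5)/4.4-.5+[215,150]
C=lambda p:(np.array(p,float)+.5)/2.1-.5+[120,140]
b=w(m,Z([(57,127),(249,127),(250,250),(57,255)]),.05)*1000
print("box rim",b.round(0).tolist(),b.mean(0))
print("box bottom front",w(m,Z([(57,268),(258,268),(258,127)]),0)*1000)
r=w(m,Z([(628,57),(724,63),(710,303),(612,298)]),.068)*1000
print("rack",r.round(0).tolist(),r.mean(0),"ang",np.degrees(np.arctan2(*(r[0]-r[3])[::-1])))
t=w(m,C([(175,284),(272,298),(268,333),(171,314)]),.028)*1000; print("trough",t.round(0).tolist(),t.mean(0), np.degrees(np.arctan2(*(t[0]-t[1])[::-1])))
k=w(m,C([(622,254),(641,286),(587,318),(568,285)]),.03)*1000; print("block",k.round(0).tolist(),k.mean(0),np.degrees(np.arctan2(*(k[2]-k[1])[::-1])))
print("beaker",w(m,C([(720,231)]),.078)*1000, "dropper",w(m,C([(311,303)]),.076)*1000,"purple",w(m,C([(709,130)]),.078)*1000)
```

```text
box rim [[662.0, 221.0], [661.0, 103.0], [585.0, 101.0], [582.0, 219.0]] [622.2742 160.9972]
box bottom front [[583.7385 227.316 ]
 [583.5306 100.8499]
 [674.5581 101.9   ]]
rack [[700.0, -128.0], [696.0, -186.0], [548.0, -175.0], [551.0, -116.0]] [ 623.6153 -151.1138] ang -4.345262537634848
trough [[403.0, 284.0], [385.0, 160.0], [341.0, 164.0], [365.0, 287.0]] [373.8263 223.8261] 81.82975785377245
block [[441.0, -283.0], [400.0, -306.0], [360.0, -237.0], [402.0, -214.0]] [ 400.8214 -259.9236] 120.26720547380224
beaker [[ 464.1599 -394.7669]] dropper [[376.2085 105.9345]] purple [[ 590.5699 -386.3043]]
```

>>> send_rows(rows=[[34,-14,0,0,0,-0.118],[34,-14,0,0,0,-0.118],[34,-14,0,0,0,-0.118],[34,-14,0,0,0,-0.118],[34,-14,0,0,0,-0.118],[34,-14,0,0,0,-0.118],[34,-14,0,0,0,-0.118],[34,-14,0,0,0,-0.118]], grip=94)

```text
time: 0.92
tool_pos: [0.41, 0.4198, 0.2304]
ee_rot: [-3.142, -0.0, 1.941]
wrist_force: [0.8, 0.8, -0.6]
width: 0.0939
finger_force: 0.0
```

>>> send_rows(rows=[[34,-14,0,0,0,-0.118],[35,-13,0,0,0,-0.118],[0,0,0,0,0,0]])

```text
time: 1.17
tool_pos: [0.4831, 0.3902, 0.2289]
ee_rot: [3.14, 0.003, 1.7]
wrist_force: [-0.0, 0.2, -0.3]
width: 0.094
finger_force: 0.0
```

Run:
```python
from h import *
im,m=grab("wrist","wr1"); o=sensors.get_obs(); print(o["tool_pos"],o["ee_rot"],o["time"])
H,S,V=cv2.split(cv2.cvtColor(im,cv2.COLOR_RGB2HSV)); mk=(H>100)&(H<130)&(S>120)&(V>40)
print(rect(m,mk,.025))
im,m=grab("top")
```

```text
[0.4802 0.3918 0.2291] [-3.1404  0.0013  1.7059] 1.2167
(array([480.0731, 400.0992, 107.4188,  58.5089,  97.804 ]), array([320.5367, 213.28  ]))
```

View pics/wr1.png

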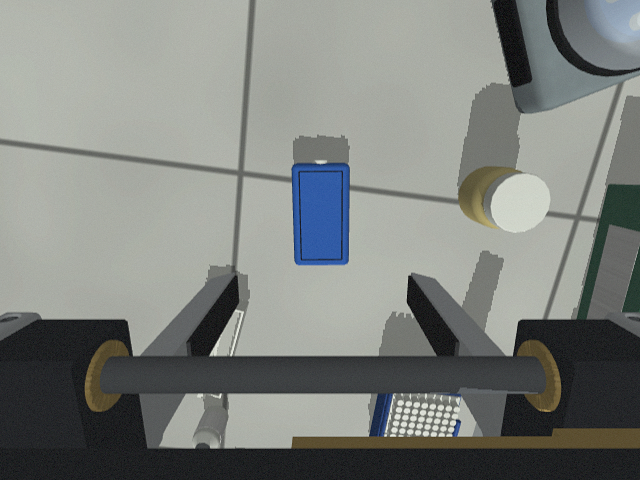

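The wrist view shows the pack at (320,213), squarely between the fingers, with its cap end on the far side. I'll go down and grasp it.

>>> send_rows(rows=[[0,2,-35,0,0,0],[0,2,-40,0,0,0],[0,2,-40,0,0,0],[0,1,-40,0,0,0],[0,0,-30,0,0,0],[0,0,-15,0,0,0],[0,0,0,0,0,0],[0,0,0,0,0,0]])

```text
time: 1.93
tool_pos: [0.4755, 0.4015, 0.0299]
ee_rot: [-3.14, 0.0, 1.714]
wrist_force: [-0.5, 0.9, -0.6]
width: 0.0936
finger_force: 0.0
```

>>> send_rows(rows=[[0,0,0,0,0,0],[0,0,0,0,0,0],[0,0,0,0,0,0],[0,0,0,0,0,0],[0,0,0,0,0,0],[0,0,0,0,0,0]], grip=40)

```text
time: 2.43
tool_pos: [0.4779, 0.401, 0.0309]
ee_rot: [3.14, -0.0, 1.711]
wrist_force: [0.4, -0.0, -0.2]
width: 0.0596
finger_force: 30.0
```

>>> send_rows(rows=[[0,0,25,0,0,0],[0,0,40,0,0,0],[0,-5,40,0,0,0],[8,-15,35,0,0,0],[14,-36,10,0,0,-0.02],[14,-38,0,0,0,-0.02],[14,-38,0,0,0,-0.02],[14,-38,0,0,0,-0.02]])

```text
time: 3.1
tool_pos: [0.5416, 0.2293, 0.1806]
ee_rot: [3.142, -0.0, 1.631]
wrist_force: [0.8, 0.3, -1.7]
width: 0.0599
finger_force: 30.0
```

>>> send_rows(rows=[[14,-38,0,0,0,-0.02],[14,-38,0,0,0,-0.02],[14,-38,0,0,0,-0.02],[14,-38,0,0,0,0],[14,-38,0,0,0,0],[13,-30,0,0,0,0],[12,-16,0,0,0,0],[0,0,0,0,0,0]])

```text
time: 3.77
tool_pos: [0.6376, -0.0099, 0.1791]
ee_rot: [-3.141, 0.002, 1.565]
wrist_force: [0.2, 0.2, -1.4]
width: 0.0597
finger_force: 30.0
```

Run:
```python
from h import *
im,m=grab("wrist","wr2"); o=sensors.get_obs(); print(o["tool_pos"],o["ee_rot"],o["time"],o["width"])
```

```text
[ 0.6367 -0.0074  0.1791] [-3.1395 -0.0003  1.5671] 3.8167 0.05955490440997203
```

View pics/wr2.png

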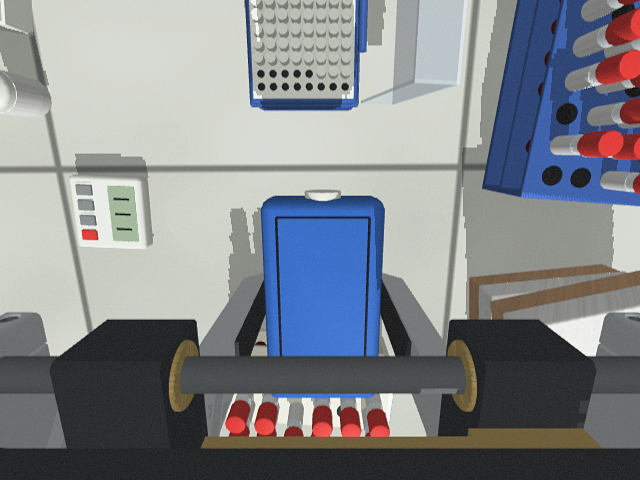

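The box's near end shows at rows 97–108, columns 249–357. The carried pack's far end is at row 200, columns 263–383. From these I can work out the box's fore-aft middle and the pack's offset in the hand.

Run:
```python
from h import *
m=optics.camera_model("wrist"); im=cv2.imread("pics/wr2.png")
print("rim",w(m,[(249,100),(357,99),(247,0),(359,0)],.05)*1000)
print("bot",w(m,[(249,108),(357,107)],0)*1000)
print("rack caps",w(m,[(238,405),(378,410)],.116)*1000)
print("pack far edge",w(m,[(263,200),(384,200),(323,196)],.173)*1000)
print("timer",w(m,[(68,177),(145,180),(150,248),(76,247)],.02)*1000)
print("dropper",w(m,[(10,95)],.07)*1000)
```

```text
rim [[580.5761 106.3461]
 [663.3758 106.6014]
 [583.0396 173.3678]
 [663.4903 172.8564]]
bot [[570.0958 106.7673]
 [668.0515 107.0807]]
rack caps [[ 573.4671 -113.8269]
 [ 677.2674 -118.4193]]
pack far edge [[609.3779  45.2468]
 [665.6139  44.9872]
 [637.2891  46.9724]]
timer [[408.4071  47.1842]
 [477.2006  44.201 ]
 [473.4733 -19.0507]
 [403.6562 -17.7851]]
dropper [[414.5153 107.7338]]
```

>>> send_rows(rows=[[-7,0,-20,0,0,0],[-7,0,-38,0,0,0],[0,0,-38,0,0,0],[0,0,-30,0,0,0],[0,0,-15,0,0,0],[0,0,-6,0,0,0],[0,0,0,0,0,0],[0,0,0,0,0,0]])

```text
time: 4.48
tool_pos: [0.6224, -0.004, 0.0338]
ee_rot: [3.141, -0.0, 1.572]
wrist_force: [-0.2, -0.4, -1.8]
width: 0.0597
finger_force: 30.0
```

>>> send_rows(rows=[[0,0,0,0,0,0],[0,0,0,0,0,0],[0,0,0,0,0,0],[0,0,15,0,0,0],[0,0,35,0,0,0],[0,0,38,0,0,0],[0,0,38,0,0,0],[0,0,25,0,0,0]], grip=94)

```text
time: 5.15
tool_pos: [0.6239, -0.0053, 0.1901]
ee_rot: [3.134, 0.001, 1.571]
wrist_force: [1.1, -0.4, 0.9]
width: 0.094
finger_force: 0.0
```

>>> send_rows(rows=[[0,0,0,0,0,0],[0,0,0,0,0,0]])

```text
time: 5.32
tool_pos: [0.6239, -0.0053, 0.1879]
ee_rot: [3.135, 0.001, 1.571]
wrist_force: [-0.6, -0.4, -0.9]
width: 0.0935
finger_force: 0.0
```

Run:
```python
from h import *
o=sensors.get_obs(); im,m=grab("wrist","wr3"); print(o["tool_pos"],o["ee_rot"],o["time"],o["width"])
H,S,V=cv2.split(cv2.cvtColor(im,cv2.COLOR_RGB2HSV)); mk=((H>100)&(H<130)&(S>120)&(V>40)).astype(np.uint8)
mk[:150]=0; mk[:,:230]=0; mk[:,430:]=0
cs,_=cv2.findContours(mk,0,1); c=max(cs,key=cv2.contourArea); print(cv2.boundingRect(c)); print(rect(m,mk,.025))
im,m=grab("top","top3")
H,S,V=cv2.split(cv2.cvtColor(im,cv2.COLOR_RGB2HSV)); mk=((H>100)&(H<130)&(S>120)&(V>40)).astype(np.uint8); mk[:,:285]=0;mk[:160]=0;mk[230:]=0
print("top",rect(m,mk,.025))
```

```text
[ 0.6239 -0.0053  0.1879] [3.1351 0.0006 1.5708] 5.3167 0.0935274295027453
(288, 176, 65, 112)
(array([622.6516,  -4.9468, 107.2754,  58.4893,  89.9697]), array([320.0693, 231.25  ]))
top (array([620.1701,  38.4879,  58.5312,  13.6594,   0.2678]), array([294.7447, 195.0851]))
```

>>> send_rows(rows=[[-25,-28,5,0,0,0.058],[-25,-28,5,0,0,0.058],[-25,-28,2,0,0,0.058],[-25,-28,0,0,0,0.058],[-25,-28,0,0,0,0.058],[-25,-28,0,0,0,0.058],[-25,-28,0,0,0,0.058],[-25,-28,0,0,0,0.058]])

```text
time: 6.08
tool_pos: [0.4201, -0.2294, 0.1938]
ee_rot: [-3.139, -0.004, 2.038]
wrist_force: [0.5, -0.2, 0.3]
width: 0.0944
finger_force: 0.0
```

>>> send_rows(rows=[[-24,-29,0,0,0,0.056],[0,0,0,0,0,0],[0,0,0,0,0,0],[0,0,0,0,0,0]])

```text
time: 6.42
tool_pos: [0.3981, -0.2575, 0.1948]
ee_rot: [-3.141, -0.003, 2.09]
wrist_force: [-0.8, 0.6, -0.3]
width: 0.0944
finger_force: 0.0
```

Run:
```python
from h import *
o=sensors.get_obs(); im,m=grab("wrist","wr4"); print(o["tool_pos"],o["ee_rot"],o["time"],o["width"])
```

```text
[ 0.3981 -0.2575  0.1948] [-3.1413 -0.0034  2.0897] 6.4167 0.09443940747792515
```

View pics/wr4.png

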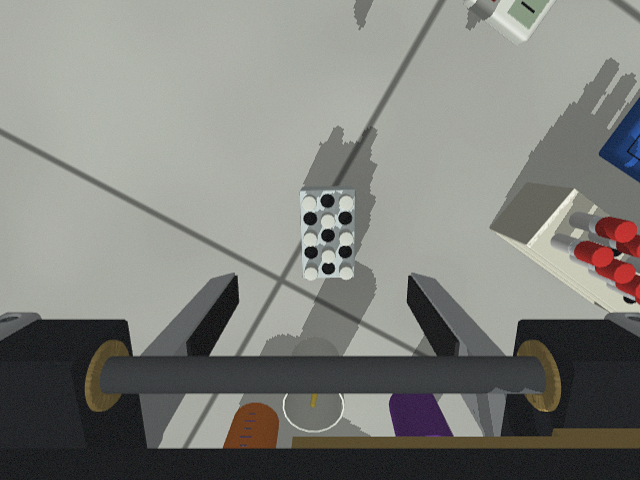

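The block is centred near (328,233) and almost square to the jaws. Its far corners are (301,191) and (354,190). The near end is around row 277.

Run:
```python
from h import *
m=optics.camera_model("wrist"); o=sensors.get_obs()
p=w(m,[(301,191),(354,190),(355,277),(303,278)],.038)*1000; print(p,p.mean(0))
e=p[0]-p[3]+p[1]-p[2]; f=p[1]-p[0]; print(np.degrees(np.arctan2(e[1],e[0])),np.linalg.norm(e)/2,np.degrees(np.arctan2(f[1],f[0])),np.linalg.norm(f))
u=e/np.linalg.norm(e); print("ctr from far edge",(p[0]+p[1])/2-42*u, "psi",o["ee_rot"][2]-np.pi/2)
print("beaker rim",w(m,[(314,405)],.078)*1000)
```

```text
[[ 361.6219 -230.5321]
 [ 402.4703 -206.1612]
 [ 445.8879 -276.4702]
 [ 403.2203 -302.0373]] [ 403.3001 -253.8002]
120.94220852563619 82.67251333810955 30.82116015766853 47.566045392283634
ctr from far edge [ 403.6414 -254.3695] psi 0.520491187861003
beaker rim [[ 466.9657 -391.7179]]
```

>>> send_rows(rows=[[3,2,-20,0,0,0.02],[2,2,-38,0,0,0],[0,0,-38,0,0,0],[0,0,-32,0,0,0],[0,0,-20,0,0,0],[0,0,-10,0,0,0],[0,0,0,0,0,0],[0,0,0,0,0,0]])

```text
time: 7.13
tool_pos: [0.4043, -0.2536, 0.0388]
ee_rot: [3.141, -0.0, 2.112]
wrist_force: [0.8, 0.3, 1.1]
width: 0.0941
finger_force: 0.0
```

>>> send_rows(rows=[[0,0,0,0,0,0],[0,0,0,0,0,0],[0,0,0,0,0,0],[0,0,0,0,0,0],[0,0,0,0,0,0],[0,0,0,0,0,0],[0,0,0,0,0,0]], grip=30)

```text
time: 7.72
tool_pos: [0.4032, -0.2546, 0.0387]
ee_rot: [-3.141, 0.0, 2.111]
wrist_force: [-2.7, -1.6, 1.5]
width: 0.0506
finger_force: 1.3
```

>>> send_rows(rows=[[0,0,20,0,0,0],[0,0,35,0,0,0],[0,0,38,0,0,0],[0,0,38,0,0,0],[0,0,30,0,0,0],[0,0,0,0,0,0],[0,0,0,0,0,0]])

```text
time: 8.3
tool_pos: [0.4039, -0.2545, 0.2001]
ee_rot: [3.141, 0.002, 2.111]
wrist_force: [-0.1, 0.1, -4.6]
width: 0.0497
finger_force: 30.0
```

Run:
```python
from h import *
o=sensors.get_obs(); im,m=grab("wrist","wr5"); print(o["tool_pos"],o["ee_rot"],o["time"],o["width"],o["finger_force"])
cv2.imwrite("pics/wr5c.png",cv2.resize(im[100:340,200:440],None,fx=2.4,fy=2.4)[:,:,::-1])
```

```text
[ 0.4039 -0.2545  0.2001] [3.1407 0.0022 2.1107] 8.3 0.049712330421010247 29.995195269584656
```

View pics/wr5c.png

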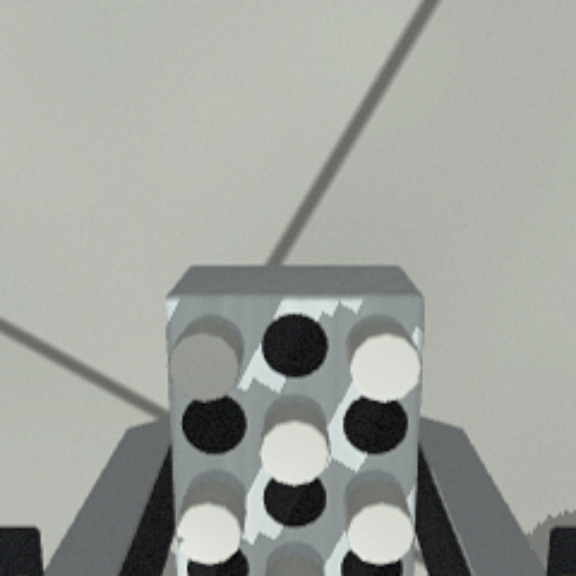

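The far top edge of the held block is at crop row 297, columns 166–423, which is level, so the block is aligned with the jaws.

Run:
```python
from h import *
m=optics.camera_model("wrist"); o=sensors.get_obs()
p=w(m,[(269.2,223.8),(376.2,223.8)],.1995); print(p*1000, np.linalg.norm(p[1]-p[0]))
psi=o["ee_rot"][2]; d=p.mean(0)-o["tool_pos"][:2]
u=np.array([np.cos(psi),np.sin(psi)]);v=np.array([np.sin(psi),-np.cos(psi)])
print("far edge along tool x, lateral",d@u*1000,d@v*1000)
m3=cv2.imread("pics/wr3.png")
```

```text
[[ 360.8411 -229.112 ]
 [ 402.1114 -204.4362]] 0.0480846637735887
far edge along tool x, lateral 42.61830164736019 0.6699733914609651
```

>>> send_rows(rows=[[24,28,0,0,0,-0.06],[24,28,0,0,0,-0.06],[24,28,0,0,0,-0.06],[24,28,0,0,0,-0.06],[24,28,0,0,0,-0.06],[24,28,0,0,0,-0.06],[24,28,0,0,0,-0.06],[24,28,0,0,0,-0.06]])

```text
time: 9.02
tool_pos: [0.5944, -0.0283, 0.1943]
ee_rot: [-3.133, -0.002, 1.628]
wrist_force: [0.9, -0.5, -3.6]
width: 0.0495
finger_force: 30.0
```

>>> send_rows(rows=[[26.5,25,0,0,0,-0.06],[0,0,-15,0,0,0],[0,0,-30,0,0,0],[0,0,-25,0,0,0],[0,0,-15,0,0,0],[0,0,0,0,0,0],[0,0,0,0,0,0],[0,0,0,0,0,0]])

```text
time: 9.68
tool_pos: [0.6216, -0.0053, 0.1136]
ee_rot: [-3.14, -0.0, 1.571]
wrist_force: [0.6, -0.2, -4.4]
width: 0.0498
finger_force: 30.0
```

>>> send_rows(rows=[[0,0,0,0,0,0],[0,0,0,0,0,0]])

```text
time: 9.85
tool_pos: [0.6229, -0.0054, 0.1162]
ee_rot: [3.139, 0.0, 1.571]
wrist_force: [-0.8, 0.0, -4.0]
width: 0.0492
finger_force: 30.0
```

>>> send_rows(rows=[[0,0,-15,0,0,0],[0,0,-20,0,0,0],[0,0,-10,0,0,0],[0,0,-4,0,0,0],[0,0,0,0,0,0],[0,0,0,0,0,0],[0,0,0,0,0,0]])

```text
time: 10.43
tool_pos: [0.6229, -0.0053, 0.0669]
ee_rot: [3.139, 0.0, 1.571]
wrist_force: [0.7, 0.6, -4.2]
width: 0.0499
finger_force: 30.0
```

>>> send_rows(rows=[[0,0,-1.5,0,0,0],[0,0,-0.5,0,0,0],[0,0,0,0,0,0],[0,0,0,0,0,0]])

```text
time: 10.77
tool_pos: [0.6224, -0.0052, 0.064]
ee_rot: [3.14, 0.0, 1.571]
wrist_force: [-0.2, 0.0, -2.7]
width: 0.0499
finger_force: 30.0
```

>>> send_rows(rows=[[0,0,0,0,0,0],[0,0,0,0,0,0],[0,0,0,0,0,0],[0,0,0,0,0,0],[0,0,20,0,0,0],[0,0,38,0,0,0],[0,0,38,0,0,0],[0,0,38,0,0,0]], grip=94)

```text
time: 11.43
tool_pos: [0.6216, -0.0052, 0.1989]
ee_rot: [-3.141, -0.0, 1.571]
wrist_force: [0.5, 0.4, -0.0]
width: 0.0936
finger_force: 0.0
```

>>> send_rows(rows=[[0,0,5,0,0,0],[0,0,0,0,0,0],[0,0,0,0,0,0]])

```text
time: 11.68
tool_pos: [0.622, -0.0052, 0.2026]
ee_rot: [3.141, 0.0, 1.571]
wrist_force: [0.4, 0.2, -0.1]
width: 0.0941
finger_force: 0.0
```

Run:
```python
from h import *
o=sensors.get_obs(); im,m=grab("wrist","wr6"); print(o["tool_pos"],o["ee_rot"],o["time"])
cv2.imwrite("pics/wr6c.png",cv2.resize(im[130:330,220:420],None,fx=3,fy=3)[:,:,::-1])
```

```text
[ 0.622  -0.0052  0.2026] [3.1409 0.0001 1.5708] 11.6833
```

View pics/wr6c.png

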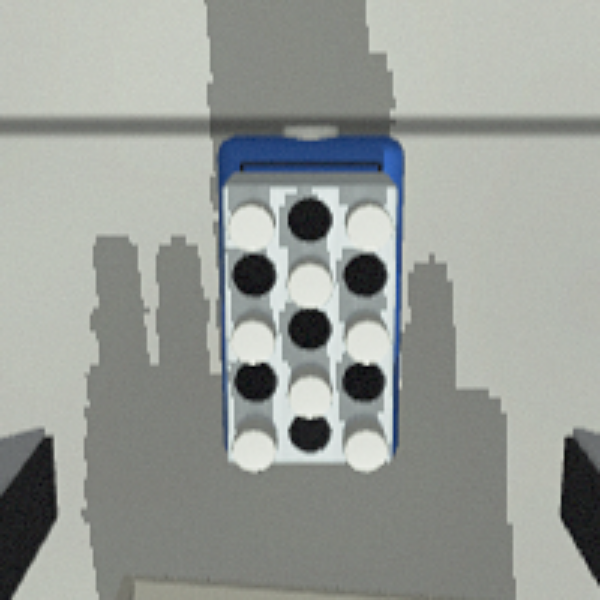

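The block sits squarely on the pack. In the crop, the pack's far edge is at row 138, and the block's far top corners are (223,187) and (397,187).

Run:
```python
from h import *
m=optics.camera_model("wrist"); g=lambda p:np.array(p,float)/3+[220,130]
a=w(m,g([(219,140),(404,140),(311,137)]),.025)*1000; b=w(m,g([(223,187),(397,187),(393,465),(228,465)]),.063)*1000
print(a,b,b.mean(0)); print("block ctr from far edge",b[:2,1].mean()-42,"pack",a[2,1]-55, "x",b[:2,0].mean(),a[:2,0].mean())
```

```text
[[593.0364  47.6428]
 [651.0898  47.5768]
 [621.9169  48.5355]] [[597.2164  36.9929]
 [646.0688  36.946 ]
 [646.5496 -46.2288]
 [596.9138 -46.2378]] [621.6872  -4.6319]
block ctr from far edge -5.030544301440258 pack -6.46447670981582 x 621.6426010948908 622.0631206305546
```

>>> send_rows(rows=[[-27,26,0,0,0,-0.016],[-27,26,0,0,0,-0.016],[-27,26,0,0,0,-0.016],[-27,26,0,0,0,-0.016],[-27,26,0,0,0,-0.016],[-27,26,0,0,0,-0.016],[-27,26,0,0,0,-0.016],[-27,26,0,0,0,-0.016]])

```text
time: 12.4
tool_pos: [0.4033, 0.2032, 0.1995]
ee_rot: [-3.137, 0.002, 1.441]
wrist_force: [0.7, 1.1, -0.3]
width: 0.0939
finger_force: 0.0
```

>>> send_rows(rows=[[-30,25,0,0,0,-0.016],[0,0,0,0,0,0],[0,0,0,0,0,0],[0,0,0,0,0,0]])

```text
time: 12.73
tool_pos: [0.3756, 0.2273, 0.2008]
ee_rot: [-3.14, 0.002, 1.427]
wrist_force: [1.2, -0.2, -0.2]
width: 0.094
finger_force: 0.0
```

Run:
```python
from h import *
o=sensors.get_obs(); im,m=grab("wrist","wr7"); print(o["tool_pos"],o["ee_rot"],o["time"])
```

```text
[0.3756 0.2273 0.2008] [-3.1395  0.0022  1.4274] 12.7333
```

View pics/wr7.png

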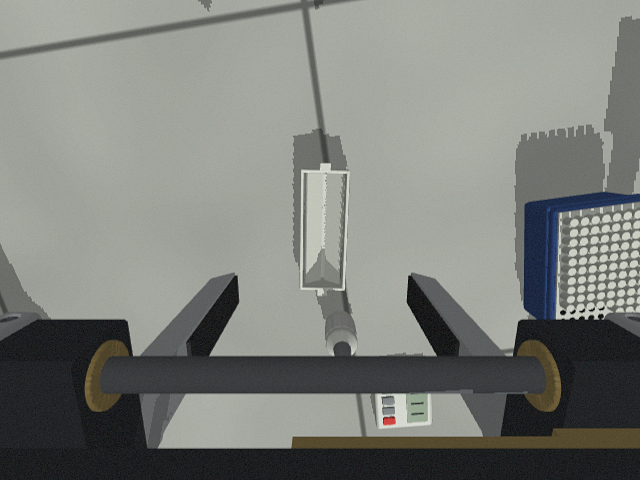

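The trough rim corners are (302,171), (349,173), (345,291) and (301,289), with the dropper beyond its near end at (341,335).

Run:
```python
from h import *
m=optics.camera_model("wrist"); o=sensors.get_obs()
p=w(m,[(302,171),(349,173),(345,291),(301,289)],.028)*1000; print(p,p.mean(0))
e=p[0]-p[3]+p[1]-p[2]; f=p[1]-p[0]+p[2]-p[3]; print(np.degrees(np.arctan2(e[1],e[0])),np.linalg.norm(e)/2,np.degrees(np.arctan2(f[1],f[0])),np.linalg.norm(f)/2)
print("dropper top",w(m,[(343,352)],.074)*1000)
```

```text
[[365.2242 286.9523]
 [408.222  278.7862]
 [389.3117 162.5587]
 [345.3839 171.1662]] [377.0354 224.8659]
80.51805249075532 117.61375141393985 -10.92184249138993 44.26461664769908
dropper top [[379.4594 122.6158]]
```

>>> send_rows(rows=[[1.5,-2,-25,0,0,-0.027],[0,0,-38,0,0,0],[0,0,-38,0,0,0],[0,0,-37,0,0,0],[0,0,-22,0,0,0],[0,0,-10,0,0,0],[0,0,0,0,0,0],[0,0,0,0,0,0]])

```text
time: 13.45
tool_pos: [0.3785, 0.2253, 0.0328]
ee_rot: [3.142, 0.0, 1.398]
wrist_force: [0.2, 0.1, 0.3]
width: 0.0937
finger_force: 0.0
```

>>> send_rows(rows=[[0,0,0,0,0,0],[0,0,0,0,0,0],[0,0,0,0,0,0],[0,0,0,0,0,0],[0,0,0,0,0,0],[0,0,0,0,0,0],[0,0,0,0,0,0],[0,0,0,0,0,0]], grip=30)

```text
time: 14.12
tool_pos: [0.3774, 0.2259, 0.0326]
ee_rot: [3.142, -0.0, 1.4]
wrist_force: [0.6, -1.2, 1.6]
width: 0.0453
finger_force: 30.0
```

>>> send_rows(rows=[[0,0,20,0,0,0],[0,0,35,0,0,0],[0,0,38,0,0,0],[0,0,30,0,0,0],[0,0,10,0,0,0],[0,0,0,0,0,0],[0,0,0,0,0,0]])

```text
time: 14.7
tool_pos: [0.3772, 0.2256, 0.1645]
ee_rot: [-3.141, 0.001, 1.4]
wrist_force: [0.0, -0.5, -1.0]
width: 0.0458
finger_force: 30.0
```

Run:
```python
from h import *
o=sensors.get_obs(); im,m=grab("wrist","wr8"); print(o["tool_pos"],o["ee_rot"],o["time"],o["width"],o["finger_force"])
cv2.imwrite("pics/wr8c.png",cv2.resize(im[100:340,200:440],None,fx=2.4,fy=2.4)[:,:,::-1])
```

```text
[0.3772 0.2256 0.1645] [-3.1409  0.0006  1.3998] 14.7 0.04584553136210884 29.999864101409912
```

View pics/wr8c.png

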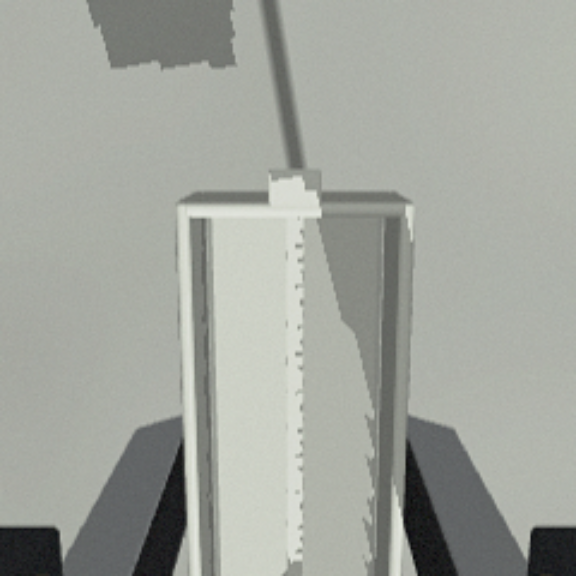

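Run:
```python
from h import *
m=optics.camera_model("wrist"); o=sensors.get_obs()
p=w(m,[(274.2,185.8),(371.7,186)],.160); psi=o["ee_rot"][2]; d=p.mean(0)-o["tool_pos"][:2]
u=np.array([np.cos(psi),np.sin(psi)]);v=np.array([np.sin(psi),-np.cos(psi)])
print(np.linalg.norm(p[1]-p[0]),"far edge",d@u*1000,"lat",d@v*1000)
```

```text
0.044014349574002715 far edge 59.29793913906121 lat 0.26928853273430925
```

>>> send_rows(rows=[[19,-29,0,0,0,0.021],[19,-29,0,0,0,0.021],[19,-29,0,0,0,0.021],[19,-29,0,0,0,0.021],[19,-29,0,0,0,0.021],[19,-29,0,0,0,0.022],[19,-29,0,0,0,0.022],[18,-28,0,0,0,0.022]])

```text
time: 15.42
tool_pos: [0.5276, -0.0068, 0.1618]
ee_rot: [-3.136, -0.001, 1.571]
wrist_force: [0.8, 0.2, -0.1]
width: 0.0457
finger_force: 30.0
```

>>> send_rows(rows=[[0,0,-15,0,0,0],[0,0,-35,0,0,0],[0,0,-35,0,0,0],[0,0,-25,0,0,0],[0,0,-12,0,0,0],[0,0,-5,0,0,0],[0,0,0,0,0,0],[0,0,0,0,0,0]])

```text
time: 16.08
tool_pos: [0.5291, -0.0052, 0.0391]
ee_rot: [3.141, 0.0, 1.571]
wrist_force: [-0.0, -0.8, -1.0]
width: 0.0458
finger_force: 30.0
```

>>> send_rows(rows=[[0,0,0,0,0,0],[0,0,0,0,0,0]])

```text
time: 16.25
tool_pos: [0.53, -0.0053, 0.0406]
ee_rot: [3.138, 0.0, 1.571]
wrist_force: [0.1, 0.5, -1.0]
width: 0.0462
finger_force: 30.0
```

>>> send_rows(rows=[[0,0,-4,0,0,0],[0,0,-2,0,0,0],[0,0,0,0,0,0],[0,0,0,0,0,0],[0,0,0,0,0,0]])

```text
time: 16.67
tool_pos: [0.5286, -0.0052, 0.0326]
ee_rot: [3.141, 0.0, 1.571]
wrist_force: [1.5, -0.1, 0.6]
width: 0.0458
finger_force: 30.0
```

>>> send_rows(rows=[[0,0,0,0,0,0],[0,0,0,0,0,0],[0,0,0,0,0,0],[0,0,15,0,0,0],[0,0,35,0,0,0],[0,0,40,0,0,0],[0,0,40,0,0,0],[0,0,40,0,0,0]], grip=57)

```text
time: 17.33
tool_pos: [0.528, -0.0051, 0.2041]
ee_rot: [-3.141, -0.0, 1.571]
wrist_force: [0.8, 0.4, 0.1]
width: 0.0572
finger_force: 0.0
```

>>> send_rows(rows=[[0,0,10,0,0,0],[0,0,0,0,0,0],[0,0,0,0,0,0]], grip=94)

```text
time: 17.58
tool_pos: [0.5285, -0.0052, 0.2123]
ee_rot: [3.141, 0.0, 1.571]
wrist_force: [-0.6, -1.1, -0.5]
width: 0.0736
finger_force: 0.0
```

Run:
```python
from h import *
o=sensors.get_obs(); im,m=grab("wrist","wr9"); print(o["tool_pos"],o["ee_rot"],o["time"],o["width"])
```

```text
[ 0.5285 -0.0052  0.2123] [3.1411 0.0001 1.5708] 17.5833 0.07363365681692832
```

View pics/wr9.png

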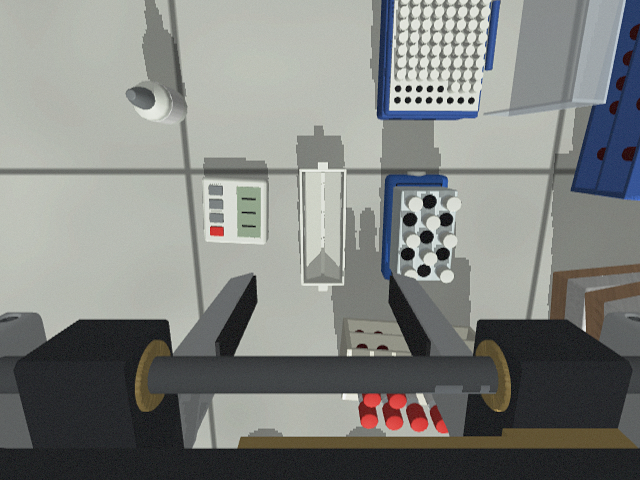

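The trough sits parallel in front of the pack: trough (323,228), pack (425,228). The timer and dropper are untouched. On to the beaker.

>>> send_rows(rows=[[-6,-38,0,0,0,0],[-6,-39,0,0,0,0],[-6,-39,0,0,0,0],[-6,-39,0,0,0,0],[-6,-39,0,0,0,0],[-6,-39,0,0,0,0],[-6,-39,0,0,0,0],[-6,-39,0,0,0,0]])

```text
time: 18.3
tool_pos: [0.4787, -0.3171, 0.2086]
ee_rot: [-3.137, -0.004, 1.571]
wrist_force: [1.1, 1.0, -0.0]
width: 0.0944
finger_force: 0.0
```

>>> send_rows(rows=[[-7,-39,0,0,0,0],[-7,-38,0,0,0,0],[0,0,0,0,0,0],[0,0,0,0,0,0],[0,0,0,0,0,0]])

```text
time: 18.72
tool_pos: [0.4658, -0.3922, 0.2095]
ee_rot: [-3.138, -0.004, 1.57]
wrist_force: [0.6, 0.6, -1.0]
width: 0.0939
finger_force: 0.0
```

Run:
```python
from h import *
o=sensors.get_obs(); im,m=grab("wrist","wr10"); print(o["tool_pos"],o["ee_rot"],o["time"],o["width"])
cv2.imwrite("pics/wr10c.png",im[100:360,140:500][:,:,::-1].repeat(2,0).repeat(2,1))
```

```text
[ 0.4658 -0.3922  0.2095] [-3.1383 -0.0043  1.5704] 18.7167 0.09389604769566882
```

View pics/wr10c.png

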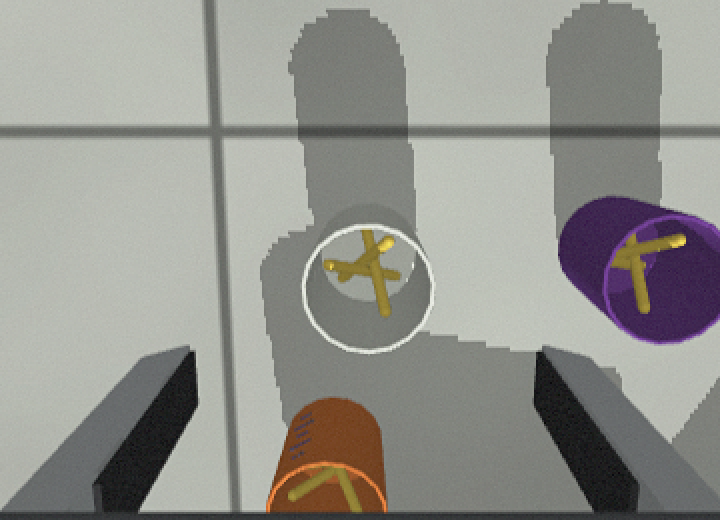

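The off-white beaker's rim is centred at crop (368,288), which is full-picture (324,244). The orange and purple ones stay clear of the finger paths.

Run:
```python
from h import *
m=optics.camera_model("wrist"); print(w(m,[(324,243.7)],.078)*1000, w(m,[(291,243.7),(357,243.7)],.078)*1000, "purple rim",w(m,[(140+662/2,100+280/2)],.078)*1000,"orange",w(m,[(140+327/2,100+515/2)],.078)*1000)
```

```text
[[ 467.2263 -392.5283]] [[ 438.8886 -392.5394]
 [ 495.5431 -392.5172]] purple rim [[ 592.8598 -389.2146]] orange [[ 448.0721 -502.6486]]
```

>>> send_rows(rows=[[1,0,-25,0,0,0],[0,0,-38,0,0,0],[0,0,-38,0,0,0],[0,0,-28,0,0,0],[0,0,-15,0,0,0],[0,0,-6,0,0,0],[0,0,0,0,0,0],[0,0,0,0,0,0]])

```text
time: 19.43
tool_pos: [0.4683, -0.3926, 0.0635]
ee_rot: [3.141, 0.001, 1.572]
wrist_force: [-0.1, -0.3, 0.5]
width: 0.0936
finger_force: 0.0
```

>>> send_rows(rows=[[0,0,0,0,0,0],[0,0,0,0,0,0],[0,0,0,0,0,0],[0,0,0,0,0,0],[0,0,0,0,0,0],[0,0,0,0,0,0],[0,0,0,0,0,0],[0,0,0,0,0,0]], grip=40)

```text
time: 20.1
tool_pos: [0.4674, -0.3934, 0.0628]
ee_rot: [3.141, 0.0, 1.571]
wrist_force: [-1.3, 0.1, 2.1]
width: 0.057
finger_force: 30.0
```

>>> send_rows(rows=[[0,0,20,0,0,0],[0,0,35,0,0,0],[0,0,38,0,0,0],[0,0,38,0,0,0],[0,0,38,0,0,0],[0,0,11,0,0,0],[0,0,0,0,0,0]])

```text
time: 20.68
tool_pos: [0.4688, -0.3945, 0.2474]
ee_rot: [3.135, 0.007, 1.571]
wrist_force: [-0.5, 0.5, -0.9]
width: 0.0574
finger_force: 30.0
```

>>> send_rows(rows=[[3,25,0,0,0,0],[8,38,0,0,0,0],[8,39,0,0,0,0],[8,39,0,0,0,0],[8,39,0,0,0,0],[8,39,0,0,0,0],[8,39,0,0,0,0],[8,39,0,0,0,0]])

```text
time: 21.35
tool_pos: [0.5253, -0.094, 0.2387]
ee_rot: [-3.136, -0.002, 1.57]
wrist_force: [1.2, -0.2, -0.1]
width: 0.0575
finger_force: 30.0
```

>>> send_rows(rows=[[8,39,0,0,0,0],[8,39,0,0,0,0],[8,39,0,0,0,0],[8,39,0,0,0,0],[9,39,0,0,0,0],[9,39,0,0,0,0],[10,39,0,0,0,0],[10,38,0,0,0,0]])

```text
time: 22.02
tool_pos: [0.5954, 0.2167, 0.2383]
ee_rot: [-3.136, 0.002, 1.571]
wrist_force: [0.6, -0.5, -0.3]
width: 0.0574
finger_force: 30.0
```

>>> send_rows(rows=[[12,36,0,0,0,0],[13,29,0,0,0,0],[0,0,0,0,0,0],[0,0,0,0,0,0]])

```text
time: 22.35
tool_pos: [0.6205, 0.281, 0.2369]
ee_rot: [-3.134, 0.003, 1.573]
wrist_force: [-0.4, -1.0, -0.8]
width: 0.0573
finger_force: 30.0
```

Run:
```python
from h import *
o=sensors.get_obs(); im,m=grab("wrist","wr11"); print(o["tool_pos"],o["ee_rot"],o["time"],o["width"])
im,m=grab("top","top11")
a=cv2.imread("pics/wr11.png"); b=cv2.imread("pics/top11.png")[120:320,100:433]
b=cv2.resize(b,(400,240)); a=cv2.resize(a,(400,300)); cv2.imwrite("pics/duo.png",np.vstack([a,b]))
```

```text
[0.6205 0.281  0.2369] [-3.1341  0.003   1.5734] 22.35 0.05732612978127943
```

View pics/duo.png

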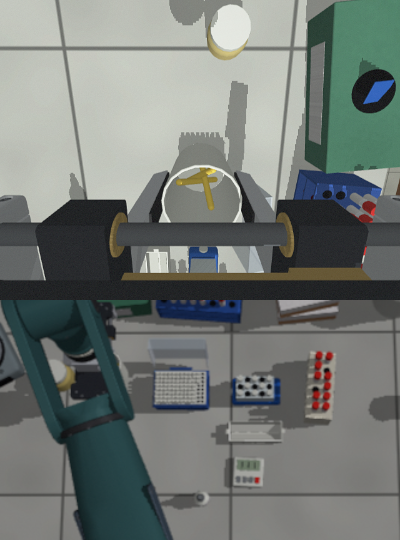

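>>> send_rows(rows=[[0,0,-20,0,0,0],[0,0,-38,0,0,0],[0,0,-38,0,0,0],[0,0,-38,0,0,0],[0,0,-22,0,0,0],[0,0,-10,0,0,0],[0,0,0,0,0,0],[0,0,0,0,0,0]])

```text
time: 23.12
tool_pos: [0.6219, 0.2789, 0.0775]
ee_rot: [3.141, -0.0, 1.569]
wrist_force: [0.2, 0.4, -0.0]
width: 0.0569
finger_force: 30.0
```

>>> send_rows(rows=[[0,0,0,0,0,0],[0,0,0,0,0,0]])

```text
time: 23.28
tool_pos: [0.6232, 0.2801, 0.08]
ee_rot: [3.136, -0.002, 1.57]
wrist_force: [-0.6, -0.5, -0.6]
width: 0.057
finger_force: 30.0
```

>>> send_rows(rows=[[0,0,-8,0,0,0],[0,0,-5,0,0,0],[0,0,0,0,0,0],[0,0,0,0,0,0],[0,0,0,0,0,0]])

```text
time: 23.7
tool_pos: [0.6213, 0.2799, 0.0632]
ee_rot: [-3.141, 0.0, 1.571]
wrist_force: [-0.3, 0.0, -0.4]
width: 0.0569
finger_force: 30.0
```

>>> send_rows(rows=[[0,0,-1,0,0,0],[0,0,-1,0,0,0],[0,0,0,0,0,0],[0,0,0,0,0,0]])

```text
time: 24.03
tool_pos: [0.6215, 0.28, 0.0628]
ee_rot: [3.141, -0.0, 1.571]
wrist_force: [-4.6, -0.0, 5.7]
width: 0.0572
finger_force: 30.0
```

>>> send_rows(rows=[[0,0,0,0,0,0],[0,0,0,0,0,0],[0,0,0,0,0,0],[0,0,0,0,0,0],[0,0,20,0,0,0],[0,0,38,0,0,0],[0,0,38,0,0,0],[0,0,38,0,0,0]], grip=94)

```text
time: 24.7
tool_pos: [0.6211, 0.2796, 0.1958]
ee_rot: [-3.14, 0.001, 1.571]
wrist_force: [1.8, -0.8, -0.7]
width: 0.094
finger_force: 0.0
```

>>> send_rows(rows=[[-20,20,20,0,0,0],[-38,10,10,0,0,0],[-38,10,0,0,0,0],[-38,10,0,0,0,0],[-38,10,0,0,0,0],[-38,10,0,0,0,0],[-38,10,0,0,0,0],[-30,10,0,0,0,0]])

```text
time: 25.37
tool_pos: [0.3409, 0.3699, 0.2255]
ee_rot: [-3.141, -0.0, 1.571]
wrist_force: [1.3, 1.0, -0.6]
width: 0.0938
finger_force: 0.0
```

>>> send_rows(rows=[[0,30,0,0,0,0],[0,30,0,0,0,0],[0,30,0,0,0,0],[0,0,0,0,0,0],[0,0,0,0,0,0]])

```text
time: 25.78
tool_pos: [0.3431, 0.4605, 0.2244]
ee_rot: [-3.141, 0.002, 1.573]
wrist_force: [0.7, -0.4, -0.1]
width: 0.0938
finger_force: 0.0
```

Run:
```python
from h import *
im,m=grab("top","top12"); im2,m2=grab("side","side12"); print(sensors.get_obs()["time"])
a=cv2.resize(im[130:300,120:420],(600,340),interpolation=cv2.INTER_CUBIC); b=cv2.resize(im2[90:300,200:530],(400,255)); b=cv2.copyMakeBorder(b,0,0,0,200,0)
cv2.imwrite("pics/fin.png",np.vstack([a,b])[:,:,::-1])
```

```text
25.8833
```

View pics/fin.png

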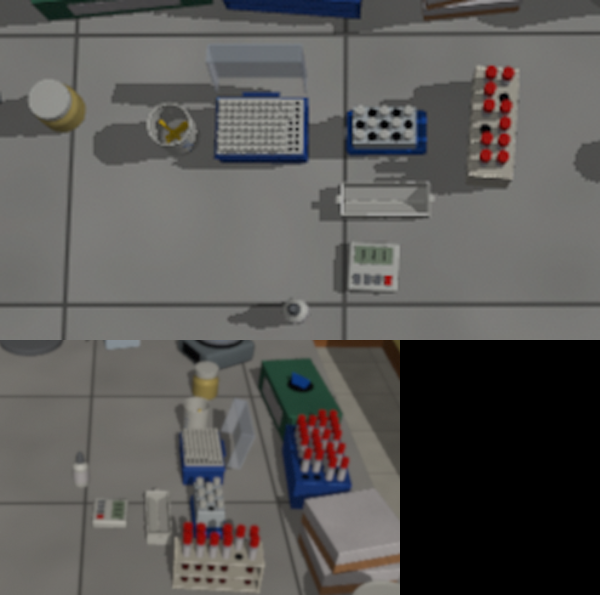

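All four items are upright in their places. The beaker rim is at (171,129) in the crop, left of the box. I'll check its distance from the box in this same view.

Run:
```python
from h import *
m=optics.camera_model("top"); g=lambda p:(np.array(p,float)+.5)/2-.5+[120,130]
print("beaker",w(m,g([(171,128)]),.078)*1000,"box rim",w(m,g([(215,97),(305,97),(305,156),(215,158)]),.05)*1000,"box bottom right",w(m,g([(308,160),(215,160)]),0)*1000)
print("trough",w(m,g([(342,182),(430,182),(430,216),(340,216)]),.028).mean(0)*1000,"pack",w(m,g([(348,111),(426,111),(426,153),(348,153)]),.02).mean(0)*1000)
```

```text
beaker [[612.989  273.5588]] box rim [[662.2084 221.5737]
 [661.9161 100.222 ]
 [580.9671  99.2657]
 [578.4495 219.5374]] box bottom right [[585.7039  99.492 ]
 [585.9179 228.2508]]
trough [526.3834  -7.9193] pack [620.5329  -9.8231]
```

```bash
python3 -c "
from bench import ticket; print(ticket.close_job())"
```

```text
the job is handed in; nothing more can be done
None
```

The bench is laid out as asked and the job is handed in; my last camera check put everything upright, released and inside the tolerances, but the hand-in returned no verdict.

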